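# Set the bench air valve: close to the stop, back off two turns, hold the crank

## Task

Set the compressed-air valve on the inspection bench: turn its red handwheel clockwise (seen from above) until it is fully closed against its stop, then back it off counter-clockwise exactly two full turns. Finish while still gripping the wheel's upright yellow crank handle between the fingers and keeping it still there, so that the locknut can be tightened; do not let go at the end, and leave everything else on the bench where it is.

Things in the scene. Friction and masses are not known exactly. Their poses are not given: they have to be found in the camera images.
- valve: fixed brass air valve on a grey plate 130 x 240 x 10 mm (x, y, z) screwed to the bench. Origin: centre of the plate's underside, on the bench, straight below the handwheel's vertical axis; z up. Its pipes and round black gauge (54 mm wide, at y = +92 mm) stay under 90 mm, below the wheel
- handwheel (a joint): angle of the red handwheel about the valve's vertical axis, rad over several turns: 0 = closed, on a hard stop; grows counter-clockwise seen from above (opening), at most 22. Starts 0.5 to 1.25 turns open. In the valve's frame the crank handle lies in direction (cos, sin) of this angle from the axis, so towards +x at the stop. Does not rise; stays where left; turns with about 0.2 N m
- crank_handle: upright yellow plastic crank handle on the wheel's rim, a cylinder 22 mm in diameter, 48 mm tall. Origin: its middle, 60 mm from the wheel's axis, 158 mm above the bench (bottom 134 mm, top 182 mm); z up. It revolves freely on its own pin, so a gripper holding it from above can travel round the circle without turning; 3 to 4 N at the handle turn the wheel
- wheel_centre (a point): centre of the handwheel on its vertical axis, 127 mm above the bench, level with the middle of the rim (120 mm across its centre line, bar 14 mm thick, top at 134 mm, three spokes; the hub is no higher than the rim's top)
- pin_tray: bystander: yellow-framed wooden tray with steel pins, 140 x 200 x 18 mm, loose on the bench; origin under its centre
- wrench: bystander: steel wrench 180 mm long along its x, 8 mm thick, loose; origin under its centre
- brush: bystander: wooden hand brush 200 mm long along its x, about 20 mm thick, loose; origin under its centre
- jar: bystander: closed jar 56 mm in diameter, 75 mm tall, loose; origin under its centre
- carton: bystander: open cardboard box 90 x 70 x 50 mm, loose; origin under its centre
- plug_gauge: bystander: upright steel plug gauge 24 mm in diameter, 60 mm tall, loose; origin under its centre

How it is judged:
By the outcome, as a careful person would: the job done as asked, in the order asked, and still so for the second after the job is handed in, while the arm keeps its last pose, push and grip.
It also fails if it takes over 72 s, if anything falls off the work surface, if the arm or the gripper's body presses on something with over 40 N, if the wrist force passes 120 N, or if a joint passes its speed limit or range.

## Robot

A 7-joint arm with a two-finger parallel gripper is mounted at the origin on the work surface. World frame = base frame: x ahead of the robot, y to its left, z up, the work surface at z = 0. Lengths are in m, angles in rad, forces in N, time in s.
With the tool pointing down it reaches from about 0.425 to 0.925 m from the base axis. Payload 6.8 kg.
Tool frame: the origin (TCP) lies midway between the tips of the shut fingers; the grasp point (between the pads) lies 19 mm behind it; z points along the fingers, y is the line along which they close (so a half turn about z gives the same grasp; the last joint's range is limited). The gripper opens to 88 mm and grips with 3 to 60 N. Pads are 20 mm wide; open, the fingers measure 115 mm over their backs; the gripper's body (75 mm by 178 mm) begins 61 mm behind the grasp point.
Start: joints at [1.135, 0.477, 0.022, 1.555, -0.011, 1.109, -0.083], TCP at [0.217, -0.639, 0.223] pointing down, gripper open.
Joint ranges: [-2.96, 2.96], [-0.34, 2.1], [-1.41, 1.46], [0.24, 2.44], [-1.37, 4.51], [0.17, 1.92], [-2.96, 2.96]. Speed limits (rad/s): [2.39, 2.39, 3.14, 3.14, 3.14, 3.14, 3.14].

## Interface

Orientations are given as a unit quaternion [x, y, z, w].
In Python, from cell import arm, viewer, spotter gives the robot as it stands.
- The arm moves only by the tool servo_tool, never from a script. Its argument "rows" is one flat list of numbers, 5 for each row, row after row: the closure, from 0 (fully open) to 1 (shut), then the shift along the tool's x, y, z as a fraction of full scale, then the turn about the tool's z as a fraction of full scale. In form: [grip, tx, ty, tz, yaw, grip, tx, ty, tz, yaw, ...]. A call has 1 to 8 rows; each row shifts and turns the commanded pose from where the row before left it, along the tool's axes as they then stand; what a row does not reach is not made up. Full scale, the value 1, is 20 mm for a shift and 6 degrees for a turn. A row lasts 1/8 s, in which the tool goes at most 62.5 mm and 10.7 degrees, less where a joint would pass 70% of its speed; a pose out of reach is approached as far as the arm can. A call with a number of a shift or a turn outside -1 to 1 is refused whole. A call with a gripper value outside its range is refused whole. The fingers move at their own pace and stop on an object; "grip_force" is the grip in N (left out, the last holds). Time passes only in rows, so rows that do not move let the fingers close. It gives the time, the measured TCP pose, the force, the opening and the grip force at its end, in the units of the state.
- arm.sense(): the state, without advancing time (a new reading comes with each control period).
- viewer.snapshot(name): name is "side" or "top" or "wrist"; returns a dict with "img" (384x512x3 uint8, red, green, blue), "fovy" (degrees; the focal length in pixels is half the picture's height over the tangent of half this angle, whatever the lens; pixels are square), "cx", "cy" (the principal point, pixels), "world_from_camera" (4x4, takes a point from camera to world coordinates); the wrist camera has in their place "tool_from_camera" (4x4, takes a point from camera to tool coordinates, whose origin is the TCP and whose axes are the flange's). Camera axes: x right, y down, z forward; pixel columns grow to the right and rows downward; lengths in m; the calibration is good to about 2 mm. A picture is of the moment at which its call begins: read the wrist's pose just before it. There is no depth.
- arm.finish_job(): hands the job in; it is judged then, once.
Trained networks look in a picture, given as the dict that the camera call returned (one of the last four; its "shot" number tells which), for a name from the list of things; names that differ only in an ending like _2 or _b are one class to them, and where a whole thing is asked for, a point or a joint stands for the part that bears it (a point fixed in the world has none). Each returns a list of dicts, best first, with "p" (0 to 1); they miss things now and then, are a little off and sometimes report something else, mostly with a low value. They report only what shows in the picture. A call takes as long as a camera call.
- spotter.silhouettes(name, picture): "region" (384x512 bool, what is visible of it) and "extent" ([left, top, right, bottom] in pixels, round what is visible of it).
The state is a dict: "time_s": time; "joint_pos": joint angles; "joint_vel": joint speeds; "effort": joint torques, N m; "tool_pos": TCP position; "tcp_rot": TCP orientation; "wrist_force": force on the tool from outside, world axes, zero at the start; "ft_torque": the same for the moment, N m; "grip_width": finger opening in m; "grasp_force": force on a finger pad.
Only numpy, scipy, OpenCV 4.12 (cv2) and the standard library are available. Lean on these libraries where they do the work, as an engineer would, in place of code of your own. Each camera call takes 0.05 s, during which the arm holds its last target. There are 200 camera calls.

## Working session

There is one attempt and no reset: what is moved stays moved. The work goes in short steps, Python scripts to look and compute and a tool call to move; the robot and the scene stay as the last step left them, time stands still between calls to the robot, and variables do not carry over. Pictures are saved under pics/ and viewed, at most 10 in all, crops included, and the job is handed in when it is done.

Besides the shell and the picture viewer there is one more tool, called after "Request:" by a JSON object that holds its "op" and its "data", one argument or row to a line. servo_tool: Moves the arm, as the interface text tells. Its arguments: {"type":"object","properties":{"rows":{"type":"array"},"grip_force":{"type":"number"}},"required":["rows"]}

```bash
mkdir -p pics; cat > h.py <<'E'
import numpy as np, cv2
from cell import arm, viewer, spotter
from scipy.spatial.transform import Rotation as R
def K(s):
    f=s["img"].shape[0]/2/np.tan(np.radians(s["fovy"])/2); return f
def cam(s,st=None):
    if "world_from_camera" in s: return np.array(s["world_from_camera"])
    T=np.eye(4);T[:3,:3]=R.from_quat(st["tcp_rot"]).as_matrix();T[:3,3]=st["tool_pos"]
    return T@np.array(s["tool_from_camera"])
def ray(s,u,v,T):
    f=K(s);d=T[:3,:3]@np.array([(u-s["cx"])/f,(v-s["cy"])/f,1]);return T[:3,3],d
def atz(s,u,v,z,T):
    o,d=ray(s,u,v,T);return o+d*(z-o[2])/d[2]
def proj(s,p,T):
    c=np.linalg.inv(T)@np.append(p,1);f=K(s);return c[0]/c[2]*f+s["cx"],c[1]/c[2]*f+s["cy"]
def cen(r):
    v,u=np.nonzero(r);return u.mean(),v.mean()
E
python3 - <<'E'
from h import *
st=arm.sense();print({k:np.round(v,3) for k,v in st.items()})
ims=[]
for n in("top","side"):
    s=viewer.snapshot(n);T=cam(s);ims.append(s["img"][:,:,::-1]);print(n,T[:3,3],s["fovy"])
    for o,z in(("crank_handle",.158),("handwheel",.127),("valve",.06)):
        for d in spotter.silhouettes(o,s)[:2]:
            u,v=cen(d["region"]);print(o,round(d["p"],2),d["extent"],int(u),int(v),np.round(atz(s,u,v,z,T),3),d["region"].sum())
cv2.imwrite("pics/a.png",ims[0]);cv2.imwrite("pics/b.png",ims[1])
E
```

```text
{'time_s': np.float64(0.0), 'joint_pos': array([ 1.135,  0.478,  0.022,  1.556, -0.011,  1.109, -0.083]), 'joint_vel': array([ 0.   ,  0.001,  0.   ,  0.001, -0.001, -0.   , -0.   ]), 'effort': array([ 1.0000e-03, -5.8286e+01,  1.5350e+00, -2.7261e+01, -5.4000e-02,
        1.7000e-02,  0.0000e+00]), 'tool_pos': array([ 0.217, -0.639,  0.222]), 'tcp_rot': array([ 0.987,  0.163, -0.   , -0.001]), 'wrist_force': array([ 0.109, -0.865,  0.464]), 'ft_torque': array([ 0.048, -0.005,  0.01 ]), 'grasp_force': np.float64(0.0), 'grip_width': np.float64(0.088)}
top [0.53672692 0.0516546  1.39213853] 47.025013066661735
crank_handle 0.41 [314.6, 203.4, 323.8, 211.7] 317 209 [ 0.556 -0.09   0.158] 58
handwheel 0.71 [293.2, 204.7, 338.0, 251.1] 312 228 [ 0.5   -0.077  0.127] 971
valve 0.68 [269.7, 203.1, 346.5, 254.6] 308 228 [ 0.498 -0.073  0.06 ] 3236
side [ 0.46477189 -0.69700965  0.53050888] 56.15369727727436
crank_handle 0.66 [251.4, 197.2, 259.0, 224.2] 255 210 [ 0.553 -0.089  0.158] 265
crank_handle 0.37 [248.6, 372.1, 320.2, 384.0] 290 378 [ 0.542 -0.45   0.158] 665
handwheel 0.66 [191.9, 198.3, 261.5, 243.2] 231 222 [ 0.504 -0.077  0.127] 1571
valve 0.88 [195.2, 197.5, 264.8, 315.1] 228 261 [ 0.495 -0.119  0.06 ] 6302
```

View pics/a.png

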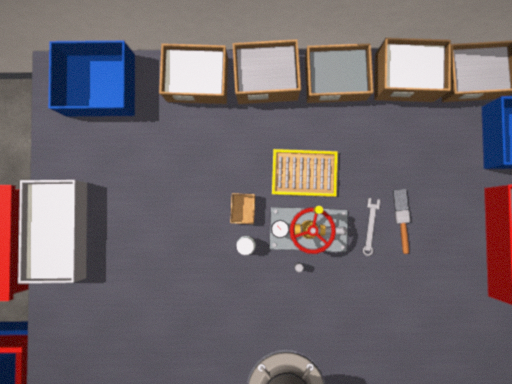

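View pics/b.png

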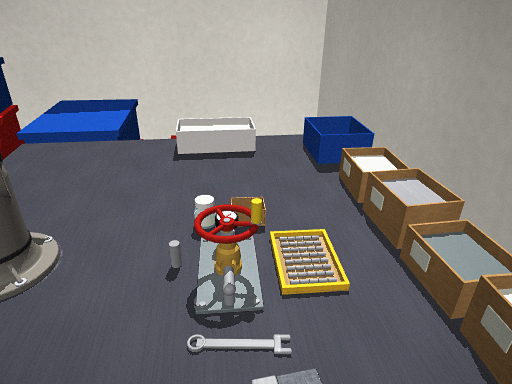

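The top view shows the wheel at about (313, 230), with the yellow handle at (319, 210) and the gauge to the left (+y). So the valve yaw is near 0 and the handle sits about −13°, roughly 0.96 turn open. The side view agrees, with the handle at (257, 210). I'll align the tool with the world axes and approach.

Request:
{"op": "servo_tool", "data": {
  "rows": [0,0,0,-0.5,1,0,0,0,-0.5,1,0,0,0,0,1,0,0,0,0,0.13,0,0.6,-0.98,0,0,0,0.6,-0.98,0,0,0,0.6,-0.98,0,0,0,0.6,-0.98,0,0]
}}

```text
time_s: 1.4
tool_pos: [0.2667, -0.5588, 0.2428]
tcp_rot: [1.0, 0.001, 0.0, 0.0]
wrist_force: [0.4, -0.7, -0.1]
grip_width: 0.0881
grasp_force: 0.0
```

Request:
{"op": "servo_tool", "data": {
  "rows": [0,0.6,-0.98,0,0,0,0.6,-0.98,0,0,0,0.6,-0.98,0,0,0,0.6,-0.98,0,0,0,0.6,-0.98,0,0,0,0.6,-0.98,0,0,0,0.6,-0.98,0,0,0,0.6,-0.98,0,0]
}}

```text
time_s: 2.4
tool_pos: [0.362, -0.4024, 0.2428]
tcp_rot: [1.0, 0.0, 0.0, 0.0]
wrist_force: [0.9, -0.8, -0.9]
grip_width: 0.0876
grasp_force: 0.0
```

Request:
{"op": "servo_tool", "data": {
  "rows": [0,0.6,-0.98,0,0,0,0.6,-0.98,0,0,0,0.6,-0.98,0,0,0,0.6,-0.98,0,0,0,0.6,-0.98,0,0,0,0.6,-0.98,0,0,0,0.6,-0.98,0,0,0,0,0,0,0]
}}

```text
time_s: 3.4
tool_pos: [0.4462, -0.2645, 0.2428]
tcp_rot: [1.0, 0.002, 0.0, -0.0]
wrist_force: [-0.3, -0.5, -0.3]
grip_width: 0.0877
grasp_force: 0.0
```

Request:
{"op": "servo_tool", "data": {
  "rows": [0,0.6,-0.98,0,0,0,0.6,-0.98,0,0,0,0.6,-0.98,0,0,0,0.6,-0.98,0,0,0,0.6,-0.98,0,0,0,0.6,-0.98,0,0,0,0.6,-0.98,0,0,0,0,0,0,0]
}}

```text
time_s: 4.4
tool_pos: [0.5295, -0.1288, 0.2426]
tcp_rot: [1.0, 0.001, 0.0, -0.0]
wrist_force: [1.0, 0.1, 0.4]
grip_width: 0.0877
grasp_force: 0.0
```

```bash
python3 - <<'E'
from h import *
ims=[]
for n in("wrist","side","top"):
    st=arm.sense();s=viewer.snapshot(n);T=cam(s,st);ims.append(s["img"][:,:,::-1]);print(n,np.round(T[:3,3],3))
    for o,z in(("crank_handle",.158),("handwheel",.127),("valve",.06)):
        for d in spotter.silhouettes(o,s)[:1]:
            u,v=cen(d["region"]);print(o,round(d["p"],2),d["extent"],int(u),int(v),np.round(atz(s,u,v,z,T),4),d["region"].sum())
    if n=="wrist":
        print(proj(s,[.555,-.09,.182],T),proj(s,[.555,-.09,.134],T))
cv2.imwrite("pics/c.png",ims[0])
E
```

```text
wrist [ 0.607 -0.128  0.405]
crank_handle 0.61 [193.0, 153.0, 221.4, 186.6] 208 171 [ 0.5533 -0.0883  0.158 ] 770
handwheel 0.67 [141.9, 152.3, 263.3, 274.6] 207 209 [ 0.5054 -0.0808  0.127 ] 5774
valve 0.88 [111.8, 140.9, 300.8, 273.7] 212 192 [ 0.5048 -0.0765  0.06  ] 15909
(np.float64(205.80640622441757), np.float64(175.92403716570584)) (np.float64(213.53714811181777), np.float64(164.95731864864374))
side [ 0.465 -0.697  0.531]
crank_handle 0.52 [248.8, 197.3, 262.4, 225.6] 256 211 [ 0.5533 -0.0912  0.158 ] 287
handwheel 0.87 [191.2, 195.6, 262.9, 243.3] 230 222 [ 0.502  -0.0771  0.127 ] 1630
valve 0.45 [170.6, 239.8, 182.8, 269.7] 174 253 [ 0.3858 -0.0807  0.06  ] 301
top [0.537 0.052 1.392]
crank_handle 0.49 [269.1, 206.4, 337.9, 252.4] 298 232 [ 0.492  -0.0343  0.158 ] 2172
handwheel 0.93 [289.8, 208.1, 336.6, 251.4] 306 235 [ 0.4804 -0.0616  0.127 ] 525
valve 0.77 [269.3, 206.3, 338.7, 255.3] 298 232 [ 0.4873 -0.041   0.06  ] 2104
```

View pics/c.png

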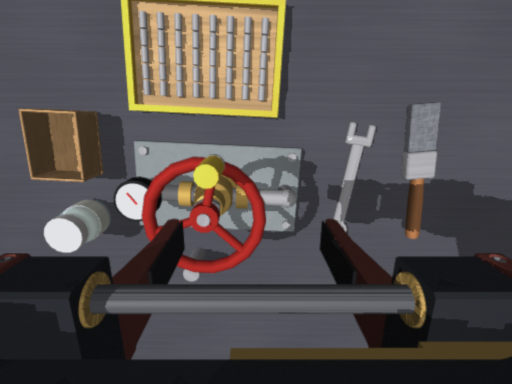

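The wrist view shows the handle top at (206, 177), the hub at (204, 218), and the plate tilted about 2–3°. Next I centre over the handle and descend.

Request:
{"op": "servo_tool", "data": {
  "rows": [0,0.61,-0.99,0,0,0,0.61,-0.99,0,0,0,0,0,0.8,0,0,0,0,0.9,0,0,0,0,0.9,0,0,0,0,0.9,0,0,0,0,0.8,0,0,0,0,0.78,0]
}}

```text
time_s: 6.0
tool_pos: [0.5537, -0.09, 0.1399]
tcp_rot: [1.0, -0.0, -0.0, 0.0]
wrist_force: [0.6, -0.3, -0.1]
grip_width: 0.088
grasp_force: 0.0
```

```bash
python3 - <<'E'
from h import *
st=arm.sense();s=viewer.snapshot("wrist");T=cam(s,st);print(st["tool_pos"],st["wrist_force"])
im=s["img"];cv2.imwrite("pics/d.png",im[:,:,::-1])
hsv=cv2.cvtColor(im,cv2.COLOR_RGB2HSV)
for d in spotter.silhouettes("crank_handle",s)[:1]:
    u,v=cen(d["region"]);print(d["p"],d["extent"],atz(s,u,v,.158,T))
print(proj(s,[*st["tool_pos"][:2],.182],T),proj(s,[*st["tool_pos"][:2],.134],T))
E
```

```text
[ 0.55367725 -0.09001531  0.13992049] [ 0.57160132 -0.26810371 -0.08117602]
0.74 [106.7, 173.6, 348.9, 356.9] [ 0.55968729 -0.08053581  0.158     ]
(np.float64(252.7874337208897), np.float64(272.80906447411587)) (np.float64(252.5727612187203), np.float64(232.04840867758068))
```

View pics/d.png

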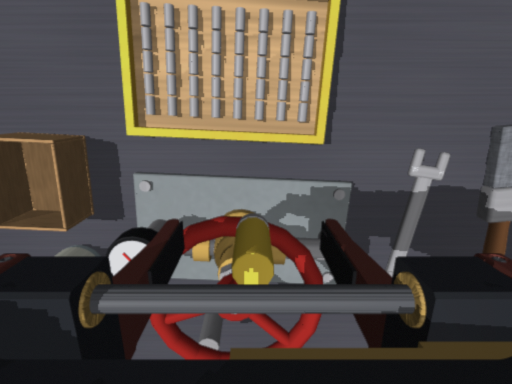

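The handle at (252, 250) is centred between the fingers, so I close the gripper.

Request:
{"op": "servo_tool", "data": {
  "rows": [1,0,0,0,0,1,0,0,0,0,1,0,0,0,0,1,0,0,0,0,1,0,0,0,0,1,0,0,0,0],
  "grip_force": 25
}}

```text
time_s: 6.85
tool_pos: [0.5537, -0.0899, 0.1411]
tcp_rot: [1.0, 0.0, 0.0, 0.0]
wrist_force: [-0.6, 0.3, 0.2]
grip_width: 0.0311
grasp_force: 0.0
```

```bash
python3 - <<'E'
from h import *
st=arm.sense();print(st["tool_pos"],st["wrist_force"],st["grip_width"])
c0=np.array([.4965,-.077]);p=st["tool_pos"][:2]
# hub estimate from pic c (hub px 204,218, z~.132)
s=viewer.snapshot("wrist");st2={"tcp_rot":[1,.001,0,0],"tool_pos":[.5295,-.1288,.2426]};T=cam(s,st2)
c=atz(s,204,218.5,.132,T)[:2];print("hub",c,np.linalg.norm(p-c),np.degrees(np.arctan2(*(p-c)[::-1])))
f=c+(p-c)
E
```

```text
[ 0.55373125 -0.08985225  0.14110199] [-0.64790574  0.31597339  0.16796794] 0.031065010006909647
hub [ 0.49680957 -0.077464  ] 0.058254152774575324 -12.278199503975351
```

Request:
{"op": "servo_tool", "data": {
  "rows": [1,0,0,0,0,1,0,0,0,0,1,0,0,0,0,1,0,0,0,0]
}}

```text
time_s: 7.4
tool_pos: [0.5538, -0.0899, 0.1411]
tcp_rot: [1.0, -0.0, 0.0, 0.0]
wrist_force: [0.4, -0.8, -0.1]
grip_width: 0.0218
grasp_force: 25.0
```

```bash
cat > rows.py <<'E'
import sys,numpy as np,json
def rows(a0,step,n=8,r=.06,start=None,c=None):
    a=np.radians(a0+step*np.arange(n+1));p=r*np.c_[np.cos(a),np.sin(a)]
    if start is not None: p=p+c;p[0]=start
    d=np.diff(p,axis=0)/.02
    return [x for t in d for x in (1,round(t[0],3),round(-t[1],3),0,0)]
E
python3 - <<'E'
from h import *; from rows import rows
st=arm.sense();print(st["tool_pos"],st["wrist_force"],st["grip_width"],st["grasp_force"])
for k in range(3): print(rows(-12.3-120*k,-15))
E
```

```text
[ 0.5537609  -0.08992732  0.14105264] [ 0.43773805 -0.79017218 -0.07741722] 0.021756817870972778 24.99998758896254
[1, np.float64(-0.265), np.float64(0.737), 0, 0, 1, np.float64(-0.447), np.float64(0.643), 0, 0, 1, np.float64(-0.598), np.float64(0.505), 0, 0, 1, np.float64(-0.709), np.float64(0.333), 0, 0, 1, np.float64(-0.771), np.float64(0.139), 0, 0, 1, np.float64(-0.78), np.float64(-0.066), 0, 0, 1, np.float64(-0.737), np.float64(-0.265), 0, 0, 1, np.float64(-0.643), np.float64(-0.447), 0, 0]
[1, np.float64(-0.505), np.float64(-0.598), 0, 0, 1, np.float64(-0.333), np.float64(-0.709), 0, 0, 1, np.float64(-0.139), np.float64(-0.771), 0, 0, 1, np.float64(0.066), np.float64(-0.78), 0, 0, 1, np.float64(0.265), np.float64(-0.737), 0, 0, 1, np.float64(0.447), np.float64(-0.643), 0, 0, 1, np.float64(0.598), np.float64(-0.505), 0, 0, 1, np.float64(0.709), np.float64(-0.333), 0, 0]
[1, np.float64(0.771), np.float64(-0.139), 0, 0, 1, np.float64(0.78), np.float64(0.066), 0, 0, 1, np.float64(0.737), np.float64(0.265), 0, 0, 1, np.float64(0.643), np.float64(0.447), 0, 0, 1, np.float64(0.505), np.float64(0.598), 0, 0, 1, np.float64(0.333), np.float64(0.709), 0, 0, 1, np.float64(0.139), np.float64(0.771), 0, 0, 1, np.float64(-0.066), np.float64(0.78), 0, 0]
```

Grip is firm: 21.8 mm opening, 25 N. I turn clockwise in small pieces first.

Request:
{"op": "servo_tool", "data": {
  "rows": [1,-0.265,0.737,0,0,1,-0.447,0.643,0,0,1,-0.598,0.505,0,0,1,-0.709,0.333,0,0]
}}

```text
time_s: 7.9
tool_pos: [0.5124, -0.1347, 0.141]
tcp_rot: [1.0, -0.0, 0.0, -0.0]
wrist_force: [2.4, 5.3, -0.9]
grip_width: 0.0214
grasp_force: 25.0
```

Request:
{"op": "servo_tool", "data": {
  "rows": [1,-0.771,0.139,0,0,1,-0.78,-0.066,0,0,1,-0.737,-0.265,0,0,1,-0.643,-0.447,0,0,1,0,0,0,0]
}}

```text
time_s: 8.52
tool_pos: [0.4529, -0.1199, 0.141]
tcp_rot: [1.0, 0.001, -0.001, -0.0]
wrist_force: [1.2, 4.7, -1.5]
grip_width: 0.0219
grasp_force: 25.0
```

```bash
python3 - <<'E'
from h import *
st=arm.sense();print(st["tool_pos"],st["wrist_force"],st["grip_width"],st["grasp_force"])
E
```

```text
[ 0.45286035 -0.11989671  0.14103064] [ 1.18939123  4.74371805 -1.50712743] 0.02189290068314259 24.99989337986335
```

Request:
{"op": "servo_tool", "data": {
  "rows": [1,-0.505,-0.598,0,0,1,-0.333,-0.709,0,0,1,-0.139,-0.771,0,0,1,0.066,-0.78,0,0,1,0.265,-0.737,0,0,1,0.447,-0.643,0,0,1,0.598,-0.505,0,0,1,0.709,-0.333,0,0]
}}

```text
time_s: 9.52
tool_pos: [0.4764, -0.0201, 0.141]
tcp_rot: [1.0, -0.0, -0.001, 0.001]
wrist_force: [-2.0, -6.6, 1.5]
grip_width: 0.0217
grasp_force: 25.0
```

Request:
{"op": "servo_tool", "data": {
  "rows": [1,0.771,-0.139,0,0,1,0.78,0.066,0,0,1,0.737,0.265,0,0,1,0.643,0.447,0,0,1,0.505,0.598,0,0,1,0,0,0,0]
}}

```text
time_s: 10.28
tool_pos: [0.5467, -0.0465, 0.141]
tcp_rot: [1.0, -0.001, 0.0, 0.0]
wrist_force: [-2.1, -4.4, 2.3]
grip_width: 0.0216
grasp_force: 25.0
```

```bash
python3 - <<'E'
from h import *
from scipy.optimize import least_squares
st=arm.sense();p=st["tool_pos"];print(p,st["wrist_force"],st["grip_width"],st["grasp_force"])
E
```

```text
[ 0.5467401  -0.04646601  0.14100265] [-2.05247526 -4.3914267   2.33790134] 0.021600695986604287 25.00028626760468
```

Request:
{"op": "servo_tool", "data": {
  "rows": [1,0.333,0.709,0,0,1,0.139,0.771,0,0,1,0,0,0,0]
}}

```text
time_s: 10.65
tool_pos: [0.5552, -0.0752, 0.141]
tcp_rot: [1.0, -0.001, -0.0, 0.0]
wrist_force: [-3.9, -2.3, 3.5]
grip_width: 0.0214
grasp_force: 25.0
```

```bash
cat > fit.py <<'E'
from h import *
from scipy.optimize import least_squares
P=np.array([[.5538,-.0899],[.5124,-.1347],[.4529,-.1199],[.4764,-.0201],[.5467,-.0465]])
def fit(P):
    q=least_squares(lambda c:np.hypot(*(P-c).T)-.06,[.495,-.077]);return q.x,q.fun
E
python3 - <<'E'
from fit import *
st=arm.sense();p=st["tool_pos"][:2];print(p,st["wrist_force"])
c,r=fit(np.vstack([P,p]));print(c,np.round(r*1e3,1))
for a in np.vstack([P,p]): print(np.degrees(np.arctan2(*(a-c)[::-1])))
E
```

```text
[ 0.55516241 -0.07519492] [-3.89368116 -2.33883824  3.46206502]
[ 0.4951447  -0.07719431] [0.  0.  0.1 0.1 0.  0.1]
-12.222359722084626
-73.29747367839751
-134.68908779620665
108.17558823342424
30.76816569140473
1.9080151204656823
```

The circle fit is good to 0.1 mm. Next I creep to the stop.

Request:
{"op": "servo_tool", "data": {
  "rows": [1,0,0.13,0,0,1,0,0.13,0,0,1,0,0,0,0]
}}

```text
time_s: 11.02
tool_pos: [0.5552, -0.0786, 0.141]
tcp_rot: [1.0, 0.0, 0.0, -0.0]
wrist_force: [-3.9, 3.7, 2.2]
grip_width: 0.0216
grasp_force: 25.0
```

Request:
{"op": "servo_tool", "data": {
  "rows": [1,0,0.13,0,0,1,0,0.13,0,0,1,0,0,0,0]
}}

```text
time_s: 11.4
tool_pos: [0.5551, -0.08, 0.141]
tcp_rot: [1.0, 0.002, -0.0, -0.002]
wrist_force: [-4.8, 13.2, 3.1]
grip_width: 0.0216
grasp_force: 25.0
```

Request:
{"op": "servo_tool", "data": {
  "rows": [1,0,0.13,0,0,1,0,0.13,0,0,1,0,0,0,0]
}}

```text
time_s: 11.78
tool_pos: [0.5551, -0.0801, 0.141]
tcp_rot: [1.0, 0.004, -0.0, -0.005]
wrist_force: [-4.7, 24.1, 4.6]
grip_width: 0.0214
grasp_force: 25.0
```

The stop was reached with 24 N against it, at −2.7°, which matches the plate yaw. Next come two turns counter-clockwise from there.

```bash
python3 - <<'E'
from fit import *; from rows import rows
p=arm.sense()["tool_pos"][:2];c=fit(P)[0];print(p,np.degrees(np.arctan2(*(p-c)[::-1])),np.hypot(*(p-c)))
for k in range(3): print([float(x) for x in rows(-2.7+120*k,15)])
E
```

```text
[ 0.55514957 -0.08014022] -2.8102808439256335 0.060098697008027266
[1.0, -0.066, -0.78, 0.0, 0.0, 1.0, -0.265, -0.737, 0.0, 0.0, 1.0, -0.447, -0.643, 0.0, 0.0, 1.0, -0.598, -0.505, 0.0, 0.0, 1.0, -0.709, -0.333, 0.0, 0.0, 1.0, -0.771, -0.139, 0.0, 0.0, 1.0, -0.78, 0.066, 0.0, 0.0, 1.0, -0.737, 0.265, 0.0, 0.0]
[1.0, -0.643, 0.447, 0.0, 0.0, 1.0, -0.505, 0.598, 0.0, 0.0, 1.0, -0.333, 0.709, 0.0, 0.0, 1.0, -0.139, 0.771, 0.0, 0.0, 1.0, 0.066, 0.78, 0.0, 0.0, 1.0, 0.265, 0.737, 0.0, 0.0, 1.0, 0.447, 0.643, 0.0, 0.0, 1.0, 0.598, 0.505, 0.0, 0.0]
[1.0, 0.709, 0.333, 0.0, 0.0, 1.0, 0.771, 0.139, 0.0, 0.0, 1.0, 0.78, -0.066, 0.0, 0.0, 1.0, 0.737, -0.265, 0.0, 0.0, 1.0, 0.643, -0.447, 0.0, 0.0, 1.0, 0.505, -0.598, 0.0, 0.0, 1.0, 0.333, -0.709, 0.0, 0.0, 1.0, 0.139, -0.771, 0.0, 0.0]
```

Request:
{"op": "servo_tool", "data": {
  "rows": [1,0,-0.5,0,0,1,0,0,0,0]
}}

```text
time_s: 12.02
tool_pos: [0.5551, -0.0793, 0.141]
tcp_rot: [1.0, 0.0, 0.0, -0.0]
wrist_force: [-2.5, 3.2, 1.4]
grip_width: 0.0213
grasp_force: 25.0
```

Request:
{"op": "servo_tool", "data": {
  "rows": [1,-0.066,-0.78,0,0,1,-0.265,-0.737,0,0,1,-0.447,-0.643,0,0,1,-0.598,-0.505,0,0,1,-0.709,-0.333,0,0,1,-0.771,-0.139,0,0,1,-0.78,0.066,0,0,1,-0.737,0.265,0,0]
}}

```text
time_s: 13.02
tool_pos: [0.4678, -0.0237, 0.1411]
tcp_rot: [1.0, 0.0, 0.002, 0.0]
wrist_force: [8.3, -7.9, -8.8]
grip_width: 0.0215
grasp_force: 25.0
```

Request:
{"op": "servo_tool", "data": {
  "rows": [1,-0.643,0.447,0,0,1,-0.505,0.598,0,0,1,-0.333,0.709,0,0,1,-0.139,0.771,0,0,1,0.066,0.78,0,0,1,0.265,0.737,0,0,1,0.447,0.643,0,0,1,0.598,0.505,0,0]
}}

```text
time_s: 14.02
tool_pos: [0.4632, -0.1281, 0.141]
tcp_rot: [1.0, -0.0, -0.0, -0.0]
wrist_force: [0.7, 6.4, -0.3]
grip_width: 0.0217
grasp_force: 25.0
```

Request:
{"op": "servo_tool", "data": {
  "rows": [1,0.709,0.333,0,0,1,0.771,0.139,0,0,1,0.78,-0.066,0,0,1,0.737,-0.265,0,0,1,0.643,-0.447,0,0,1,0.505,-0.598,0,0,1,0.333,-0.709,0,0,1,0.139,-0.771,0,0]
}}

```text
time_s: 15.02
tool_pos: [0.5551, -0.0813, 0.141]
tcp_rot: [1.0, -0.001, -0.001, 0.001]
wrist_force: [-8.1, -3.2, 6.1]
grip_width: 0.0214
grasp_force: 25.0
```

Request:
{"op": "servo_tool", "data": {
  "rows": [1,-0.066,-0.78,0,0,1,-0.265,-0.737,0,0,1,-0.447,-0.643,0,0,1,-0.598,-0.505,0,0,1,-0.709,-0.333,0,0,1,-0.771,-0.139,0,0,1,-0.78,0.066,0,0,1,-0.737,0.265,0,0]
}}

```text
time_s: 16.02
tool_pos: [0.4679, -0.0236, 0.1411]
tcp_rot: [1.0, 0.0, 0.002, -0.0]
wrist_force: [7.6, -6.7, -9.0]
grip_width: 0.0214
grasp_force: 25.0
```

Request:
{"op": "servo_tool", "data": {
  "rows": [1,-0.643,0.447,0,0,1,-0.505,0.598,0,0,1,-0.333,0.709,0,0,1,-0.139,0.771,0,0,1,0.066,0.78,0,0,1,0.265,0.737,0,0,1,0.447,0.643,0,0,1,0.598,0.505,0,0]
}}

```text
time_s: 17.02
tool_pos: [0.4632, -0.1281, 0.141]
tcp_rot: [1.0, -0.0, -0.0, -0.0]
wrist_force: [0.2, 7.1, -0.6]
grip_width: 0.0215
grasp_force: 25.0
```

Request:
{"op": "servo_tool", "data": {
  "rows": [1,0.709,0.333,0,0,1,0.771,0.139,0,0,1,0.78,-0.066,0,0,1,0.737,-0.265,0,0,1,0.643,-0.447,0,0,1,0.505,-0.598,0,0,1,0.333,-0.709,0,0,1,0.139,-0.771,0,0]
}}

```text
time_s: 18.02
tool_pos: [0.5551, -0.0816, 0.141]
tcp_rot: [1.0, -0.001, -0.001, 0.001]
wrist_force: [-7.0, -3.1, 6.3]
grip_width: 0.0217
grasp_force: 25.0
```

Request:
{"op": "servo_tool", "data": {
  "rows": [1,0,0,0,0,1,0,0,0,0]
}}

```text
time_s: 18.27
tool_pos: [0.5552, -0.0792, 0.141]
tcp_rot: [1.0, 0.0, -0.001, -0.0]
wrist_force: [-5.3, 3.6, 3.7]
grip_width: 0.0214
grasp_force: 25.0
```

```bash
python3 - <<'E'
from h import *
s=viewer.snapshot("side");cv2.imwrite("pics/e.png",s["img"][:,:,::-1])
st=arm.sense();print(st["tool_pos"],st["wrist_force"],st["joint_vel"].round(3) if hasattr(st["joint_vel"],"round") else st["joint_vel"],st["grip_width"])
E
```

```text
[ 0.55517419 -0.07927597  0.14101515] [-5.25479324  3.84660607  3.98795683] [ 0.002 -0.001 -0.001 -0.    -0.     0.001  0.   ] 0.021517206334715218
```

View pics/e.png

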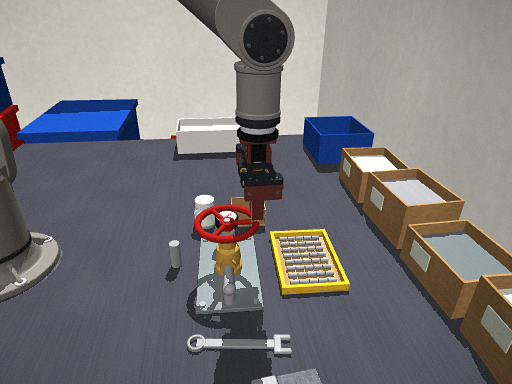

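The side view shows the handle held between the fingers at about (258, 205). The gauge, tray, jar, wrench and carton are where they were. Handing in.

```bash
python3 -c "
from cell import arm
print(arm.finish_job())"
```

```text
the job is handed in; nothing more can be done
None
```

I closed the valve against its stop (24 N at the handle), backed it off two full turns to within about 1° of the stop's direction by the arm's reading, and handed the job in at about 18 s with the crank handle still gripped and nothing else seen to have moved.

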